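Unclip the grater from the utensil rail and shut it away in its box

TASK

Pull the black-handled hand grater up off the utensil rail against its sprung catches and lay it flat inside the open wooden storage box without dropping it. Then lower the box's lid gently until it is fully closed over the grater. Leave the spatula clipped on the rail and do not disturb the salt mill, the mug or the oil bottle.

Things in the scene. Friction and masses are not known exactly. Their poses are not given: they have to be found in the camera images.
- grater: Loose hand grater, 200 mm long, 0.16 kg: black handle 104 x 28 x 30 mm (x = -52 to +52) with flat underside, perforated steel blade 34 mm wide, 4 mm thick (x = +50 to +148, 17 mm up). Origin: on the underside below the handle's middle; x towards the blade, y across, z up. Starts clipped in either bay of the rail, so that a firm grip across the 28 mm is needed.
- grater_grip (a point): Place to grip, from above with the fingers closing across the handle: the handle's middle, 17 mm above its underside. Two round black collars, 34 mm diameter, 18 mm long, sit round the handle centred 38 mm to either side along it, where the rail's catches hold it; the 58 mm between the collars is free.
- grater_mid (a point): The middle of the grater's 200 mm length: 48 mm from the handle's middle towards the blade, on the axis 17 mm above the underside.
- rail: Fixed utensil rail: aluminium profile 104 (x) by 300 mm (y), top 45 mm above the counter. Origin on the counter below its middle, z up. Two bays at y = -65 and +65 mm; utensils lie along x, handle middle at x = 0, blade or head to +x, underside on a black rest (18 mm wide, 34 mm long) 68 mm above the counter. A straight pull up of about 7 to 14 N frees one.
- rail_top (a point): Middle of the rail's top face. In each bay upright spring-steel catches stand at x = -38 and +38 mm on both sides of the handle (14 mm long, 14 to 35 mm from the bay's middle line, tops 111 mm above the counter); their round noses close over the collars, spread 3 mm as the utensil is pulled up and let go within about 20 mm of lift.
- spatula: Loose spatula with wooden handle of the same shape as the grater's and a turquoise flat head, 200 mm long, clipped in the rail's other bay. Origin on the underside of the handle's middle, x towards the head. It stays there.
- storage_box: Fixed open box of light wood, 140 (x) by 250 mm (y) outside, 55 mm high, walls and floor 5 mm thick (inside 130 by 240 mm, 50 mm deep). Origin: on the counter below its middle; y along its length, z up; the lid is hinged on its +x rim. The grater fits flat only along the box's y, either way round.
- lid (a joint): Angle in rad of the storage box's lid, a wooden panel 140 by 250 mm, 8 mm thick, 0.22 kg: 0 closed flat on the rim, 1.57 upright, 2.0 fully open. It starts open at 1.55 to 1.85. The hinge is stiff: the lid stays where it is left (1 to 3 N at its free edge moves it).
- lid_hinge (a point): Point on the lid's hinge line, at the middle of the box's +x rim, 55.5 mm above the counter. The lid turns about the box's y axis through this point.
- lid_edge (a point): Middle of the lid's free edge, on the lid's outer face (the top when shut), 140 mm from the hinge line. When the lid is upright its outer face looks to the box's +x.
- lid_handle (a point): Outer part of the round dark steel knob that stands 35 mm out of the lid's outer face, 110 mm from the hinge line, midway along the lid's 250 mm; the rest of the outer face is plain.
- salt_mill: Loose dark wooden salt mill, 52 mm diameter, 150 mm tall, origin at the middle of its underside. A bystander.
- mug: Loose blue mug, 80 mm diameter, 90 mm tall, origin at the middle of its underside. A bystander.
- oil_bottle: Loose green glass bottle, 66 mm diameter, 220 mm tall, origin at the middle of its underside. A bystander.
Mind the look-alikes: they are no part of the job. What is shaped like the spatula but pink is not meant.

How it is judged (in metres and radians):
On the way, in this order (a step that is already met when the one before it is completed fails the run):
1. the grater is pulled up off the rail, clear of its catches (z of grater in the frame of rail above 0.1 m), for 0.1 s.
2. the grater lies flat in the box, let go, with the lid still open (x of grater_mid in the frame of storage_box between -0.06 and 0.06 m and y of grater_mid in the frame of storage_box between -0.06 and 0.06 m and z of grater_mid in the frame of storage_box below 0.035 m and contact force between grater and the fingers below 0.1 N and value of joint lid above 0.5 rad), for 0.2 s.
At the end, for the whole second after the job is handed in: The lid is shut (within 0.04 rad, about 5 mm at its edge) over the grater, which lies at rest inside the box (its middle within 60 mm of the box's middle along each side and less than 35 mm above the counter), and the spatula is still clipped in its bay of the rail (moved less than 10 mm) (value of joint lid below 0.04 rad and x of grater_mid in the frame of storage_box between -0.06 and 0.06 m and y of grater_mid in the frame of storage_box between -0.06 and 0.06 m and z of grater_mid in the frame of storage_box below 0.035 m and linear speed of grater below 0.02 m/s and z of spatula in the frame of rail below 0.073 m and distance of spatula from where it was at the start of the episode below 0.01 m); the robot touches nothing.
It fails at once if the grater is dropped or thrown (faster than 0.8 m/s while no finger touches it, a fall of some 33 mm) (linear speed of grater above 0.8 m/s and contact force between grater and the fingers below 0.05 N).
It fails at once if the lid is slammed (closing faster than 3 rad/s) (velocity of joint lid below -3 rad/s).
It fails at once if the spatula is pulled off the rail (distance of spatula from where it was at the start of the episode above 0.02 m).
It fails at once if the salt mill, mug or oil bottle is pushed more than 30 mm or knocked over (distance of any of salt_mill, mug, oil_bottle from where it was at the start of the episode above 0.03 m or angle between any of salt_mill, mug, oil_bottle's own z axis and vertical above 0.5 rad).
It also fails if it takes over 59 s, if anything falls off the work surface, if the arm or the gripper's body presses on something with over 40 N, if the wrist force passes 120 N, or if a joint passes its speed limit or range.

ROBOT

A 6-joint arm with a two-finger parallel gripper is mounted at the origin on the work surface. World frame = base frame: x ahead of the robot, y to its left, z up, the work surface at z = 0. Lengths are in m, angles in degrees, forces in N, time in s.
With the tool pointing down it reaches from about 0.375 to 0.9 m from the base axis. Payload 3.1 kg.
Tool frame: the origin (TCP) lies on the centre line of the jaws, within the pads' length; the fingertips stand 8 mm ahead of it and the grasp point (between the pads) lies 11 mm behind it (bot.tip_extent is the distance from the TCP to the fingertips, in m); z points along the fingers, y is the line along which they close (so a half turn about z gives the same grasp; the last joint's range is limited). The gripper opens to 87 mm and grips with 3 to 60 N. Pads are 19 mm wide; open, the fingers measure 117 mm over their backs; the gripper's body (75 mm by 190 mm) begins 51 mm behind the grasp point.
Start: joints at [55.262, 30.224, 82.088, -0, 67.689, -10.227], TCP at [0.259, 0.569, 0.231] pointing down, gripper open.
Joint ranges: [-176.69, 176.69], [-43.24, 126.21], [12.49, 139.97], [-82, 262], [0, 151.66], [-163.58, 163.58]. Speed limits (degrees/s): [159.86, 159.86, 180, 180, 180, 180].

INTERFACE

Orientations are given as a 3x3 rotation matrix whose columns are the frame's x, y, z axes.
In Python, from rig import bot, vision, workorder gives the robot as it stands.
- The arm moves only by the shell command python3 -m handwheel 'ROWS'. ROWS is JSON, a list of rows, each an object with "delta_rot": the turn, a rotation vector about the tool's x, y, z in rad, a list of three; "xyz": the shift along the tool's x, y, z in mm, a list of three; "hand": the closure, from -1 (fully open) to 1 (shut). A call has exactly 5 rows; each row is the pose to reach, as a shift and turn from the pose commanded when the call began, along the tool's axes at that moment; what a row does not reach only later rows make up. A row lasts 1/8 s, in which the tool goes at most 62.5 mm and 10.7 degrees, less where a joint would pass 70% of its speed; a pose out of reach is approached as far as the arm can. A call with a gripper value outside its range is refused whole. The fingers move at their own pace and stop on an object; the grip force is fixed at half the most. Time passes only in rows, so rows that repeat a pose let the fingers close, or fill a call up. It gives the time, the measured TCP pose, the force, the opening and the grip force at its end, in the units of the state.
- bot.read_state(): the state, without advancing time (a new reading comes with each control period).
- vision.capture(name): name is "side" or "top" or "wrist"; returns the picture (480x640x3 uint8, red, green, blue); there is no depth.
- vision.camera_model(name): a dict with "camera_matrix" (3x3 intrinsics, pixels), "camera_from_world" (4x4, takes a point from world to camera coordinates). Camera axes: x right, y up, looking along -z (the intrinsics and any distortion apply to the point x, -y, -z); pixel columns grow to the right and rows downward; lengths in m; the calibration is good to about 2 mm. A picture is of the moment at which its call begins: read the wrist's pose just before it. camera_model takes no time and is no camera call; for the wrist camera it gives the pose at the moment of the call.
- workorder.hand_in(): hands the job in; it is judged then, once.
The state is a dict: "time_s": time; "joint_positions": joint angles; "qvel": joint speeds; "tau": joint torques, N m; "position": TCP position; "tcp_rot": TCP orientation; "force": force on the tool from outside, world axes, zero at the start; "moment": the same for the moment, N m; "opening": opening from 0.0 (shut) to 1.0 (fully open); "grasp_force": force on a finger pad.
Only numpy, scipy, OpenCV 4.12 (cv2) and the standard library are available. Lean on these libraries where they do the work, as an engineer would, in place of code of your own. Each camera call takes 0.05 s, during which the arm holds its last target. There are 200 camera calls.

## Working session

There is one attempt and no reset: what is moved stays moved. The work goes in short steps, Python scripts to look and compute and a shell command to move; the robot and the scene stay as the last step left them, time stands still between calls to the robot, and variables do not carry over. Pictures are saved under pics/ and viewed, at most 13 in all, crops included, and the job is handed in when it is done.

```bash
mkdir -p pics; ls
python3 - <<'E'
from rig import bot,vision
import cv2,numpy as np
for n in("side","top"):
    cv2.imwrite(f"pics/{n}0.png",vision.capture(n)[:,:,::-1]); m=vision.camera_model(n); print(n,{k:np.round(v,4).tolist() if not isinstance(v,str) else v for k,v in m.items()})
s=bot.read_state();print(s['time_s'],s['position'],s['tcp_rot'],s['opening'])
E
```

```text
pics
side {'camera_matrix': [[500.075, 0.0, 317.0772], [0.0, 500.075, 236.925], [0.0, 0.0, 1.0]], 'camera_from_world': [[0.9325, -0.3609, -0.0109, -0.4118], [0.2124, 0.5239, 0.8249, -0.2296], [-0.292, -0.7715, 0.5652, -1.0328], [0.0, 0.0, 0.0, 1.0]]}
top {'camera_matrix': [[437.0285, 0.0, 319.4143], [0.0, 437.0285, 247.8092], [0.0, 0.0, 1.0]], 'camera_from_world': [[0.0295, -0.9996, 0.0046, 0.0509], [0.9795, 0.0298, 0.1992, -0.4925], [-0.1992, -0.0014, 0.98, -1.041], [0.0, 0.0, 0.0, 1.0]]}
0.1 [0.2588822  0.56817718 0.22968071] [[-9.09895156e-01  4.14836837e-01 -1.09766786e-03]
 [ 4.14838146e-01  9.09893855e-01 -1.57669498e-03]
 [ 3.44690077e-04 -1.88998162e-03 -9.99998155e-01]] 0.9961975260911159
```

View pics/top0.png

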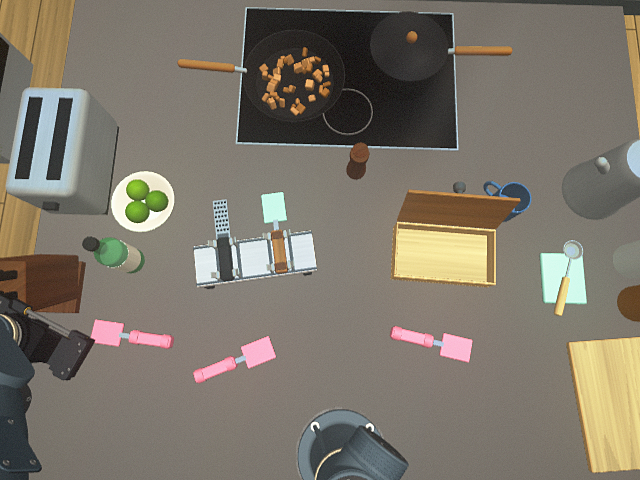

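View pics/side0.png

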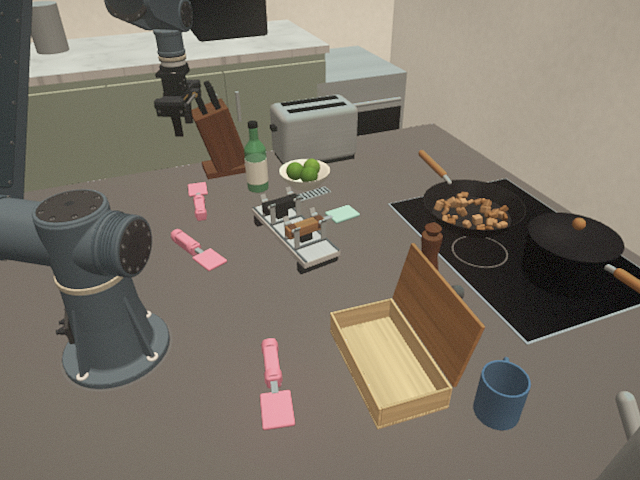

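The top view shows the rail at about (255,258). The black-handled grater is in its left bay, with the handle at (224,258) and the perforated blade at (221,218). The spatula, with its wooden handle and turquoise head, is at (279,252). The pink look-alikes at (132,335), (235,360) and (432,343) lie loose on the counter and are not meant. The box is at (445,253) with its lid upright behind it, the mug at (512,198), the mill at (357,160) and the bottle at (115,255). Next: an enlarged crop and rough numbers.

```bash
cat > h.py <<'E'
import numpy as np,cv2
from rig import bot,vision
def ray(n,px,z,m=None):
    m=m or vision.camera_model(n);K=m['camera_matrix'];T=np.array(m['camera_from_world'])
    d=np.linalg.inv(K)@[px[0],px[1],1.];d=T[:3,:3].T@(d*[1,-1,-1]);c=-T[:3,:3].T@T[:3,3]
    return c+d*(z-c[2])/d[2]
def proj(n,p,m=None):
    m=m or vision.camera_model(n);K=m['camera_matrix'];T=np.array(m['camera_from_world'])
    q=K@((T@np.r_[p,1])[:3]*[1,-1,-1]);return q[:2]/q[2]
E
python3 - <<'E'
from h import *
im=cv2.imread("pics/top0.png")
a=cv2.resize(im[185:295,180:330],None,fx=5,fy=5,interpolation=3)
b=cv2.resize(im[170:295,380:540],None,fx=5,fy=5,interpolation=3)
cv2.imwrite("pics/rail.png",a);cv2.imwrite("pics/box.png",b)
for n,px,z in [("rail corners",(194,249),.045),("",(313,232),.045),("",(317,270),.045),("",(197,285),.045),("gr handle",(224,259),.098),("sp",(279,252),.098),("box",(397,223),.055),("",(495,228),.055),("",(495,284),.055),("",(392,279),.055)]:
    print(n,px,ray("top",px,z).round(3))
E
```

```text
rail corners (194, 249) [0.479 0.379 0.045]
 (313, 232) [0.532 0.083 0.045]
 (317, 270) [0.435 0.07  0.045]
 (197, 285) [0.389 0.364 0.045]
gr handle (224, 259) [0.447 0.29  0.098]
sp (279, 252) [0.468 0.161 0.098]
box (397, 223) [ 0.559 -0.127  0.055]
 (495, 228) [ 0.554 -0.373  0.055]
 (495, 284) [ 0.412 -0.366  0.055]
 (392, 279) [ 0.417 -0.114  0.055]
```

View pics/rail.png

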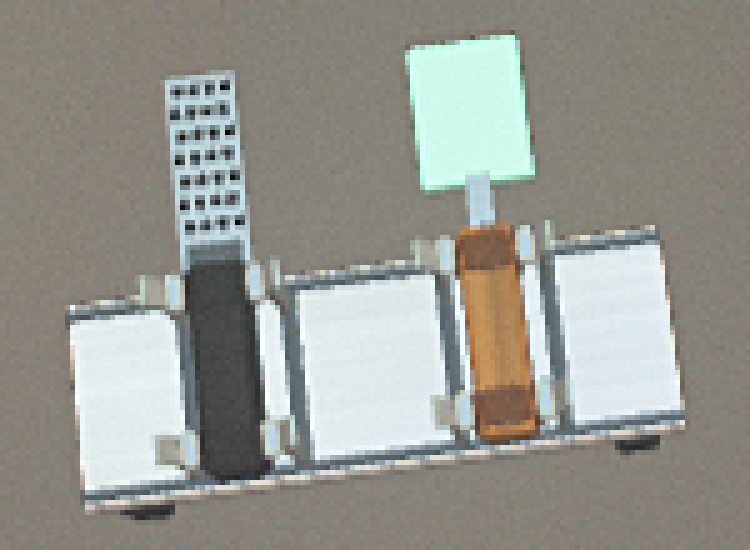

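View pics/box.png

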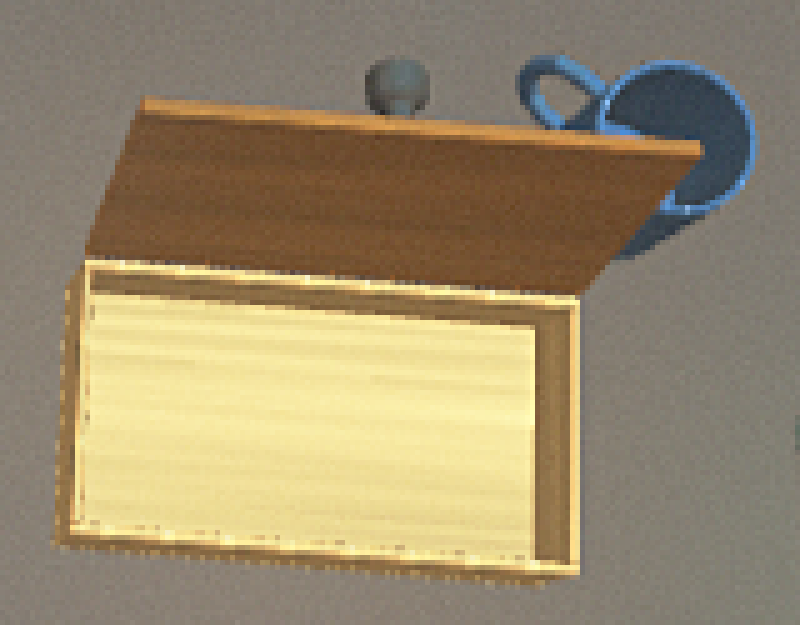

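In the rail crop, the black handle with the perforated blade (crop (228,362), full image (225.5,257.5)) is the grater. It is the only utensil with a black handle, so the identification is confirmed. The neighbour at (279,252) is the spatula. The box crop gives rim corners at about (397,222), (496,229) and (496,285), and the lid's top edge runs from (409,190) to (520,200).

Run:
```python
from h import *
f=lambda o,p:(o[0]+p[0]/5,o[1]+p[1]/5)
R=(180-.4,185-.4);B=(380-.4,170-.4)
e1=ray("top",f(R,(215,247)),.098);e2=ray("top",f(R,(238,475)),.098);t=ray("top",f(R,(199,73)),.087)
h=ray("top",f(R,(227,361)),.098)
print("handle ends",e1.round(4),e2.round(4),np.linalg.norm(e1-e2),"tip",t.round(4),"mid",h.round(4),"tip-mid",np.linalg.norm((t-h)[:2]))
print("yaw tip/handle",np.degrees(np.arctan2(*(t-h)[[1,0]])),np.degrees(np.arctan2(*(e1-e2)[[1,0]])))
c=[ray("top",f(B,p),.055) for p in [(85,262),(580,297),(580,573),(70,533)]]
print(np.round(c,4)); cc=np.mean(c,0);d=c[0]-c[1];yaw=np.arctan2(-d[0],d[1]);print("box",cc,np.degrees(yaw),[np.linalg.norm(c[i]-c[i-1]) for i in range(4)])
for p in [(145,98),(700,142)]:
  px=np.array(f(B,p))
  for a in np.arange(1.5,1.9,.05):
    x=.07+.14*-np.cos(a);z=.0555+.14*np.sin(a);y=.125 if p[0]<300 else -.125
    w=[cc[0]+np.cos(yaw)*x-np.sin(yaw)*y,cc[1]+np.sin(yaw)*x+np.cos(yaw)*y,z]
    print(round(a,2),(proj("top",w)-px).round(1),end=" ")
  print()
im=cv2.imread("pics/side0.png")
for n,p in [("h",[*h[:2],.098]),("tip",t)]+[("c",q) for q in c]: print(n,proj("side",p).round(1))
for n,px,z in [("mug",(513,197),.09),("mill",(360,153),.15),("bottle",(91,243),.22)]: print(n,ray("top",px,z).round(3))
```

```text
handle ends [0.5075 0.2982 0.098 ] [0.3983 0.2794 0.098 ] 0.11089699923998438 tip [0.5976 0.3151 0.087 ] mid [0.4523 0.2885 0.098 ] tip-mid 0.14768949663236766
yaw tip/handle 10.379584363339633 9.782894817321129
[[ 0.5617 -0.1265  0.055 ]
 [ 0.5512 -0.3748  0.055 ]
 [ 0.4119 -0.3677  0.055 ]
 [ 0.4241 -0.1183  0.055 ]]
box [ 0.48723738 -0.24682565  0.055     ] -2.4258550248917627 [np.float64(0.13780019188539921), np.float64(0.24858251703048498), np.float64(0.13941938868116233), np.float64(0.24972167488200483)]
1.5 [-1.5 20.4] 1.55 [-1.4 17.3] 1.6 [-1.3 14.3] 1.65 [-1.2 11.3] 1.7 [-1.2  8.4] 1.75 [-1.2  5.5] 1.8 [-1.2  2.8] 1.85 [-1.3  0.2] 
1.5 [ 1.5 19.6] 1.55 [ 1.5 16.5] 1.6 [ 1.5 13.4] 1.65 [ 1.3 10.4] 1.7 [1.1 7.5] 1.75 [0.8 4.7] 1.8 [0.5 1.9] 1.85 [ 0.1 -0.8] 
h [281.4 200. ]
tip [328.1 189. ]
c [390.6 298.3]
c [452.7 387.8]
c [379.4 409.5]
c [329.6 312.4]
mug [ 0.625 -0.407  0.09 ]
mill [ 0.702 -0.024  0.15 ]
bottle [0.452 0.544 0.22 ]
```

```bash
python3 -m handwheel '[{"xyz":[-50,-30,-20],"delta_rot":[0,0,0],"hand":-1},{"xyz":[-110,-65,-20],"delta_rot":[0,0,-0.15],"hand":-1},{"xyz":[-165,-98,-20],"delta_rot":[0,0,-0.3],"hand":-1},{"xyz":[-220,-131,-20],"delta_rot":[0,0,-0.45],"hand":-1},{"xyz":[-275,-163,-20],"delta_rot":[0,0,-0.6],"hand":-1}]'
python3 -m handwheel '[{"xyz":[-17,0,0],"delta_rot":[0,0,0],"hand":-1},{"xyz":[-17,0,0],"delta_rot":[0,0,0],"hand":-1},{"xyz":[-17,0,0],"delta_rot":[0,0,0],"hand":-1},{"xyz":[-17,0,0],"delta_rot":[0,0,0],"hand":-1},{"xyz":[-17,0,0],"delta_rot":[0,0,0],"hand":-1}]'
python3 - <<'E'
from h import *
m=vision.camera_model("wrist");im=vision.capture("wrist");s=bot.read_state()
cv2.imwrite("pics/w1.png",im[:,:,::-1]);np.save("w1.npy",m,allow_pickle=True)
print(s['position'],s['tcp_rot'].round(3) if hasattr(s['tcp_rot'],'round') else s['tcp_rot'],s['opening'])
print(proj("wrist",[.4525,.289,.098],m),proj("wrist",[.5976,.315,.087],m))
E
```

```text
time_s: 0.72
position: [0.4359, 0.3138, 0.2503]
tcp_rot: [[-0.984, -0.176, -0.0], [-0.176, 0.984, -0.0], [0.0, -0.0, -1.0]]
force: [0.0, 1.2, -0.0]
opening: 1.002
grasp_force: 0.0
time_s: 1.35
position: [0.451, 0.3193, 0.2505]
tcp_rot: [[-0.985, -0.173, -0.0], [-0.173, 0.985, -0.0], [0.0, -0.0, -1.0]]
force: [0.2, -0.2, -0.5]
opening: 1.005
grasp_force: 0.0
[0.45127227 0.31915112 0.25060991] [[-0.985 -0.173 -0.   ]
 [-0.173  0.985 -0.   ]
 [ 0.    -0.    -1.   ]] 0.9995521354836804
[276.83210012 221.2983051 ] [283.34778009 381.67999836]
```

View pics/w1.png

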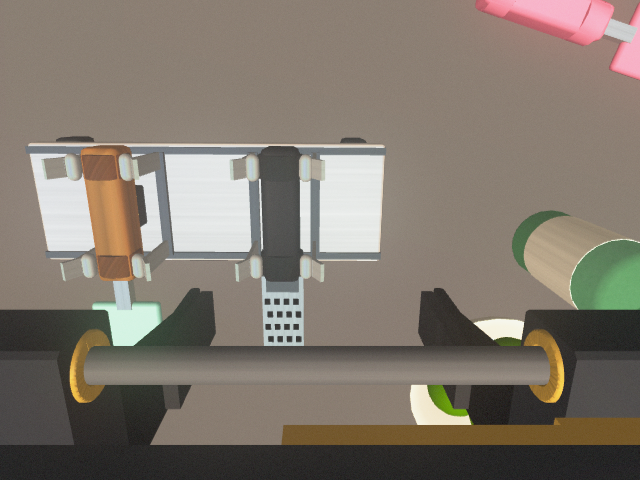

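The wrist view shows the grater handle spanning (262–300, 147–280), midline column 281, with the blade below it and the rail square to the image.

Run:
```python
from h import *
m=np.load("w1.npy",allow_pickle=True).item()
for px,z in [((281,148),.095),((281,278),.095),((281,214),.098),((263,214),.098),((299,214),.098),((283,300),.087),((205,151),.045),((205,254),.045),((28,148),.045),((384,148),.045),((281.5,310),.087)]: print(px,ray("wrist",px,z,m).round(4))
s=bot.read_state();g=np.array([.4525,.289,.25]);print(np.array(s['tcp_rot']).T@(g-s['position'])*1000)
```

```text
(281, 148) [0.399  0.2839 0.095 ]
(281, 278) [0.4983 0.2988 0.095 ]
(281, 214) [0.4464 0.2913 0.098 ]
(263, 214) [0.4487 0.278  0.098 ]
(299, 214) [0.4441 0.3045 0.098 ]
(283, 300) [0.5205 0.3031 0.087 ]
(205, 151) [0.4167 0.2181 0.045 ]
(205, 254) [0.5075 0.2269 0.045 ]
(28, 148) [0.4397 0.0721 0.045 ]
(384, 148) [0.3886 0.3653 0.045 ]
(281.5, 310) [0.5296 0.3032 0.087 ]
[  4.00212982 -29.90950192   0.61153921]
```

```bash
python3 -m handwheel '[{"xyz":[5,-28,0],"delta_rot":[0,0,0],"hand":-1},{"xyz":[5,-28,30],"delta_rot":[0,0,0],"hand":-1},{"xyz":[5,-28,70],"delta_rot":[0,0,0],"hand":-1},{"xyz":[5,-28,100],"delta_rot":[0,0,0],"hand":-1},{"xyz":[5,-28,120],"delta_rot":[0,0,0],"hand":-1}]'
python3 -m handwheel '[{"xyz":[0,0,15],"delta_rot":[0,0,0],"hand":-1},{"xyz":[0,0,30],"delta_rot":[0,0,0],"hand":-1},{"xyz":[0,0,45],"delta_rot":[0,0,0],"hand":-1},{"xyz":[0,0,54],"delta_rot":[0,0,0],"hand":-1},{"xyz":[0,0,54],"delta_rot":[0,0,0],"hand":-1}]'
python3 -m handwheel '[{"xyz":[0,0,0],"delta_rot":[0,0,0],"hand":0},{"xyz":[0,0,0],"delta_rot":[0,0,0],"hand":1},{"xyz":[0,0,0],"delta_rot":[0,0,0],"hand":1},{"xyz":[0,0,0],"delta_rot":[0,0,0],"hand":1},{"xyz":[0,0,0],"delta_rot":[0,0,0],"hand":1}]'
```

```text
time_s: 2.02
position: [0.4511, 0.2901, 0.1292]
tcp_rot: [[-0.985, -0.172, -0.002], [-0.172, 0.985, -0.001], [0.002, -0.0, -1.0]]
force: [0.7, 0.7, 0.2]
opening: 0.998
grasp_force: 0.0
time_s: 2.65
position: [0.4516, 0.2899, 0.0759]
tcp_rot: [[-0.985, -0.171, -0.001], [-0.171, 0.985, -0.0], [0.001, -0.0, -1.0]]
force: [0.1, 0.7, -0.2]
opening: 0.999
grasp_force: 0.0
time_s: 3.28
position: [0.452, 0.2901, 0.0767]
tcp_rot: [[-0.985, -0.171, 0.0], [-0.171, 0.985, 0.0], [-0.0, 0.0, -1.0]]
force: [-0.4, -0.2, 0.6]
opening: 0.513
grasp_force: 0.0
```

```bash
python3 -m handwheel '[{"xyz":[0,0,0],"delta_rot":[0,0,0],"hand":1},{"xyz":[0,0,0],"delta_rot":[0,0,0],"hand":1},{"xyz":[0,0,0],"delta_rot":[0,0,0],"hand":1},{"xyz":[0,0,0],"delta_rot":[0,0,0],"hand":1},{"xyz":[0,0,0],"delta_rot":[0,0,0],"hand":1}]'
```

```text
time_s: 3.9
position: [0.4519, 0.2904, 0.0765]
tcp_rot: [[-0.985, -0.171, 0.0], [-0.171, 0.985, 0.001], [-0.0, 0.001, -1.0]]
force: [-1.0, 3.2, -0.8]
opening: 0.32
grasp_force: 30.0
```

Gripped at 28 mm with 30 N. Pulling up.

```bash
python3 -m handwheel '[{"xyz":[0,0,-5],"delta_rot":[0,0,0],"hand":1},{"xyz":[0,0,-10],"delta_rot":[0,0,0],"hand":1},{"xyz":[0,0,-15],"delta_rot":[0,0,0],"hand":1},{"xyz":[0,0,-20],"delta_rot":[0,0,0],"hand":1},{"xyz":[0,0,-28],"delta_rot":[0,0,0],"hand":1}]'
python3 -m handwheel '[{"xyz":[0,0,-20],"delta_rot":[0,0,0],"hand":1},{"xyz":[0,0,-50],"delta_rot":[0,0,0],"hand":1},{"xyz":[0,0,-80],"delta_rot":[0,0,0],"hand":1},{"xyz":[0,0,-110],"delta_rot":[0,0,0],"hand":1},{"xyz":[0,0,-130],"delta_rot":[0,0,0],"hand":1}]'
python3 - <<'E'
from h import *
m=vision.camera_model("wrist");im=vision.capture("wrist");s=bot.read_state()
cv2.imwrite("pics/w2.png",im[:,:,::-1]);np.save("w2.npy",m,allow_pickle=True)
print(s['position'],s['opening'],s['grasp_force'],s['force'],s['joint_positions'])
E
```

```text
time_s: 4.53
position: [0.4522, 0.2905, 0.1054]
tcp_rot: [[-0.985, -0.171, 0.001], [-0.171, 0.985, 0.001], [-0.001, 0.001, -1.0]]
force: [-1.4, 2.6, -1.5]
opening: 0.315
grasp_force: 30.0
time_s: 5.15
position: [0.4526, 0.2895, 0.2372]
tcp_rot: [[-0.985, -0.172, 0.004], [-0.172, 0.985, -0.0], [-0.003, -0.001, -1.0]]
force: [0.3, 0.4, -1.2]
opening: 0.319
grasp_force: 30.0
[0.45388221 0.2901124  0.23935207] 0.3172227196900986 29.996995520778 [ 0.59059289 -0.36399342 -0.56024804] [ 20.74485307  22.7919647   94.2061285   -0.10084639  62.57507438
 -79.11203199]
```

View pics/w2.png

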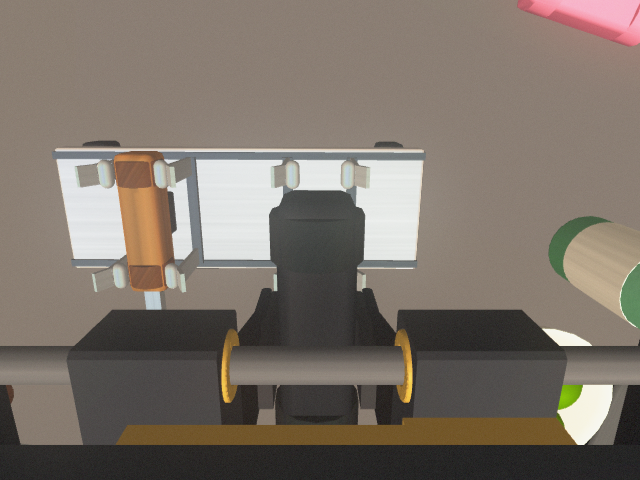

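The grater is firmly held and square in the jaws, with its handle end at (317,192). The spatula is still clipped at (146,225). Carrying towards the box while turning the blade to −y.

```bash
python3 -m handwheel '[{"xyz":[6,-40,0],"delta_rot":[0,0,0.14],"hand":1},{"xyz":[12,-85,0],"delta_rot":[0,0,0.3],"hand":1},{"xyz":[20,-130,0],"delta_rot":[0,0,0.46],"hand":1},{"xyz":[27,-180,0],"delta_rot":[0,0,0.63],"hand":1},{"xyz":[34,-225,0],"delta_rot":[0,0,0.8],"hand":1}]'
python3 - <<'E'
from h import *
m=np.load("w2.npy",allow_pickle=True).item()
e=ray("wrist",(317,192),.2475,m);print("end",e,"dist to tcp (want ~52)",np.hypot(*(e[:2]-[.4539,.2901])))
s=bot.read_state();R=np.array(s['tcp_rot']);print((R.T@(np.array([.4647,-.198,.240])-s['position'])*1000).round(1),s['opening'])
y=R[:,1];print("yaw_y",np.degrees(np.arctan2(y[1],y[0])),"turn about tool z to -2.6:",np.radians(np.degrees(np.arctan2(y[1],y[0]))+2.6))
E
```

```text
time_s: 5.82
position: [0.4567, 0.0604, 0.2349]
tcp_rot: [[-0.806, 0.592, 0.001], [0.592, 0.806, -0.001], [-0.001, -0.001, -1.0]]
force: [-0.2, -0.8, -2.2]
opening: 0.322
grasp_force: 30.0
end [0.39858081 0.28001319 0.2475    ] dist to tcp (want ~52) 0.05623127352359351
[-159.3 -203.6   -4.7] 0.32218669721120385
yaw_y 53.733428811898385 turn about tool z to -2.6: 0.9832038117054642
```

```bash
python3 -m handwheel '[{"xyz":[-28,-36,-4],"delta_rot":[0,0,0.16],"hand":1},{"xyz":[-58,-75,-4],"delta_rot":[0,0,0.33],"hand":1},{"xyz":[-90,-115,-4],"delta_rot":[0,0,0.5],"hand":1},{"xyz":[-120,-153,-4],"delta_rot":[0,0,0.66],"hand":1},{"xyz":[-144,-184,-4],"delta_rot":[0,0,0.82],"hand":1}]'
python3 - <<'E'
from h import *
s=bot.read_state();R=np.array(s['tcp_rot']);print((R.T@(np.array([.4647,-.198,.240])-s['position'])*1000).round(1),s['opening'])
y=R[:,1];print("turn about tool z to -2.6:",np.radians(np.degrees(np.arctan2(y[1],y[0]))+2.6))
E
```

```text
time_s: 6.45
position: [0.4649, -0.1734, 0.2388]
tcp_rot: [[-0.117, 0.993, -0.0], [0.993, 0.117, -0.002], [-0.002, -0.0, -1.0]]
force: [-0.4, -0.5, -2.0]
opening: 0.323
grasp_force: 30.0
[-24.4  -3.1  -1.2] 0.3231638603510962
turn about tool z to -2.6: 0.16231695090012377
```

```bash
python3 -m handwheel '[{"xyz":[-12,-2,0],"delta_rot":[0,0,0.08],"hand":1},{"xyz":[-24,-3,0],"delta_rot":[0,0,0.16],"hand":1},{"xyz":[-24,-3,20],"delta_rot":[0,0,0.16],"hand":1},{"xyz":[-24,-3,45],"delta_rot":[0,0,0.16],"hand":1},{"xyz":[-24,-3,60],"delta_rot":[0,0,0.16],"hand":1}]'
python3 - <<'E'
from h import *
a=vision.capture("top")[:,:,::-1];b=vision.capture("side")[:,:,::-1]
cv2.imwrite("pics/t3.png",np.vstack([cv2.resize(a[150:310,360:560],(600,480))[:300*2],])); cv2.imwrite("pics/both.png",np.hstack([cv2.resize(a[160:310,370:550],(400,333)),cv2.resize(b[240:440,300:540],(400,333))]))
s=bot.read_state();R=np.array(s['tcp_rot']);print((R.T@(np.array([.4647,-.198,.240])-s['position'])*1000).round(1),s['position'],s['opening'])
E
```

```text
time_s: 7.08
position: [0.4644, -0.1953, 0.1777]
tcp_rot: [[0.037, 0.999, -0.002], [0.999, -0.037, -0.0], [-0.0, -0.002, -1.0]]
force: [0.4, -0.6, -1.5]
opening: 0.316
grasp_force: 30.0
[ -3.2   0.7 -62.8] [ 0.46389471 -0.19472396  0.17721063] 0.3186486773701072
```

View pics/both.png

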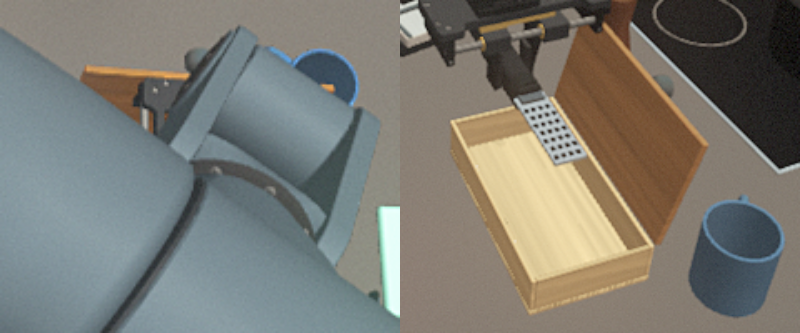

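Seen from the side, the blade at (555,130) hangs over the box interior and lines up with its length. The gripper's long body lies across the box, so I lower it slowly to stay clear of the lid.

```bash
python3 -m handwheel '[{"xyz":[-2,0,20],"delta_rot":[0,0,0],"hand":1},{"xyz":[-2,0,40],"delta_rot":[0,0,0],"hand":1},{"xyz":[-2,0,60],"delta_rot":[0,0,0],"hand":1},{"xyz":[-2,0,75],"delta_rot":[0,0,0],"hand":1},{"xyz":[-2,0,90],"delta_rot":[0,0,0],"hand":1}]'
python3 -m handwheel '[{"xyz":[0,0,12],"delta_rot":[0,0,0],"hand":1},{"xyz":[0,0,24],"delta_rot":[0,0,0],"hand":1},{"xyz":[0,0,36],"delta_rot":[0,0,0],"hand":1},{"xyz":[0,0,48],"delta_rot":[0,0,0],"hand":1},{"xyz":[0,0,55],"delta_rot":[0,0,0],"hand":1}]'
```

```text
time_s: 7.8
position: [0.4658, -0.1976, 0.0884]
tcp_rot: [[0.037, 0.999, 0.001], [0.999, -0.037, -0.001], [-0.001, 0.001, -1.0]]
force: [-0.4, 0.5, -1.6]
opening: 0.324
grasp_force: 30.0
time_s: 8.43
position: [0.4651, -0.197, 0.0327]
tcp_rot: [[0.037, 0.999, -0.001], [0.999, -0.037, 0.0], [0.0, -0.001, -1.0]]
force: [0.5, 0.6, -1.4]
opening: 0.318
grasp_force: 30.0
```

```bash
python3 -m handwheel '[{"xyz":[0,0,4],"delta_rot":[0,0,0],"hand":1},{"xyz":[0,0,8],"delta_rot":[0,0,0],"hand":1},{"xyz":[0,0,12],"delta_rot":[0,0,0],"hand":1},{"xyz":[0,0,16],"delta_rot":[0,0,0],"hand":1},{"xyz":[0,0,16],"delta_rot":[0,0,0],"hand":1}]'
```

```text
time_s: 9.05
position: [0.4652, -0.1971, 0.0173]
tcp_rot: [[0.037, 0.999, -0.0], [0.999, -0.037, 0.0], [0.0, -0.0, -1.0]]
force: [0.1, 0.0, -2.4]
opening: 0.322
grasp_force: 30.0
```

```bash
python3 -m handwheel '[{"xyz":[0,0,2],"delta_rot":[0,0,0],"hand":1},{"xyz":[0,0,2],"delta_rot":[0,0,0],"hand":1},{"xyz":[0,0,2],"delta_rot":[0,0,0],"hand":0.3},{"xyz":[0,0,2],"delta_rot":[0,0,0],"hand":0.1},{"xyz":[0,0,2],"delta_rot":[0,0,0],"hand":0.1}]'
python3 -m handwheel '[{"xyz":[0,0,2],"delta_rot":[0,0,0],"hand":0.1},{"xyz":[0,0,0],"delta_rot":[0,0,0],"hand":0.1},{"xyz":[0,0,0],"delta_rot":[0,0,0],"hand":0.1},{"xyz":[0,0,-5],"delta_rot":[0,0,0],"hand":0.1},{"xyz":[0,0,-15],"delta_rot":[0,0,0],"hand":0.1}]'
```

```text
time_s: 9.68
position: [0.4655, -0.1973, 0.0157]
tcp_rot: [[0.037, 0.999, 0.0], [0.999, -0.037, -0.0], [-0.0, 0.0, -1.0]]
force: [-0.8, 0.5, 0.4]
opening: 0.434
grasp_force: 0.0
time_s: 10.3
position: [0.4651, -0.197, 0.0308]
tcp_rot: [[0.037, 0.999, -0.001], [0.999, -0.037, 0.0], [0.0, -0.001, -1.0]]
force: [-0.7, 0.8, 0.8]
opening: 0.449
grasp_force: 0.0
```

```bash
python3 -m handwheel '[{"xyz":[0,0,-20],"delta_rot":[0,0,0],"hand":0.1},{"xyz":[0,0,-60],"delta_rot":[0,0,0],"hand":0.1},{"xyz":[0,0,-110],"delta_rot":[0,0,0],"hand":0.5},{"xyz":[0,0,-170],"delta_rot":[0,0,0],"hand":1},{"xyz":[0,0,-230],"delta_rot":[0,0,0],"hand":1}]'
python3 - <<'E'
from h import *
m=vision.camera_model("wrist");w=vision.capture("wrist")[:,:,::-1];b=vision.capture("side")[:,:,::-1]
cv2.imwrite("pics/rel.png",np.hstack([cv2.resize(w,(400,300)),cv2.resize(b[240:440,300:540],(360,300))]))
print(bot.read_state()['position'])
E
```

```text
time_s: 10.92
position: [0.4648, -0.1968, 0.2631]
tcp_rot: [[0.037, 0.999, 0.0], [0.999, -0.037, -0.0], [-0.0, 0.0, -1.0]]
force: [0.9, -0.7, -0.3]
opening: 0.195
grasp_force: 0.0
[ 0.46876239 -0.1993317   0.26802977]
```

View pics/rel.png

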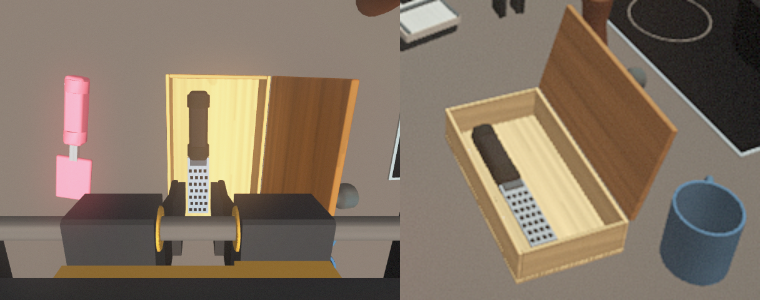

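The grater lies flat in the box along its length, clear of all the walls. The lid still stands open and the knob shows behind it at (637,75). Next: go over the lid with the fingers shut and come down behind it, beside the knob on the side away from the mug.

```bash
python3 -m handwheel '[{"xyz":[5,40,-10],"delta_rot":[0,0,0],"hand":1},{"xyz":[10,85,-10],"delta_rot":[0,0,0],"hand":1},{"xyz":[16,130,-10],"delta_rot":[0,0,0],"hand":1},{"xyz":[16,175,-10],"delta_rot":[0,0,0],"hand":1},{"xyz":[16,205,-10],"delta_rot":[0,0,0],"hand":1}]'
python3 -m handwheel '[{"xyz":[0,0,0],"delta_rot":[0,0,0],"hand":1},{"xyz":[0,0,25],"delta_rot":[0,0,0],"hand":1},{"xyz":[0,0,55],"delta_rot":[0,0,0],"hand":1},{"xyz":[0,0,85],"delta_rot":[0,0,0],"hand":1},{"xyz":[0,0,95],"delta_rot":[0,0,0],"hand":1}]'
python3 - <<'E'
from h import *
b=vision.capture("side")[:,:,::-1]
cv2.imwrite("pics/lid1.png",cv2.resize(b[150:400,300:560],(780,600)[:2] if 0 else (624,600)))
s=bot.read_state();d=np.array(s['position'])-[.4875,-.247,0];a=np.radians(-2.6);print("box xy",d[0]*np.cos(a)+d[1]*np.sin(a),-d[0]*np.sin(a)+d[1]*np.cos(a),s['position'],s['opening'])
for th in [1.9,1.8,1.7,1.6,1.5,1.4,1.3,1.2,1.1,1.,.9,.8,.7,.6,.5,.4,.3,.2,.1,0]:
  print(th,(1000*(.07-.115*np.cos(th)+.008*np.sin(th)+.015)).round(),(1000*(.0555+.115*np.sin(th)+.008*np.cos(th)+.008)).round(),end="; ")
E
```

```text
time_s: 11.65
position: [0.672, -0.1882, 0.2699]
tcp_rot: [[0.036, 0.999, -0.001], [0.999, -0.036, 0.0], [0.0, -0.001, -1.0]]
force: [-0.8, 0.1, 0.0]
opening: 0.009
grasp_force: 0.0
time_s: 12.28
position: [0.6679, -0.188, 0.1734]
tcp_rot: [[0.037, 0.999, -0.006], [0.999, -0.037, 0.002], [0.002, -0.006, -1.0]]
force: [-0.5, 0.2, 0.1]
opening: 0.004
grasp_force: 0.0
box xy 0.17786891452412976 0.06696744872029912 [ 0.66822365 -0.18817016  0.17311707] 0.002957377995593132
1.9 130.0 170.0; 1.8 119.0 174.0; 1.7 108.0 177.0; 1.6 96.0 178.0; 1.5 85.0 179.0; 1.4 73.0 178.0; 1.3 62.0 176.0; 1.2 51.0 174.0; 1.1 40.0 170.0; 1.0 30.0 165.0; 0.9 20.0 159.0; 0.8 11.0 152.0; 0.7 2.0 144.0; 0.6 -5.0 135.0; 0.5 -12.0 126.0; 0.4 -18.0 116.0; 0.3 -22.0 105.0; 0.2 -26.0 94.0; 0.1 -29.0 83.0; 0 -30.0 72.0;
```

View pics/lid1.png

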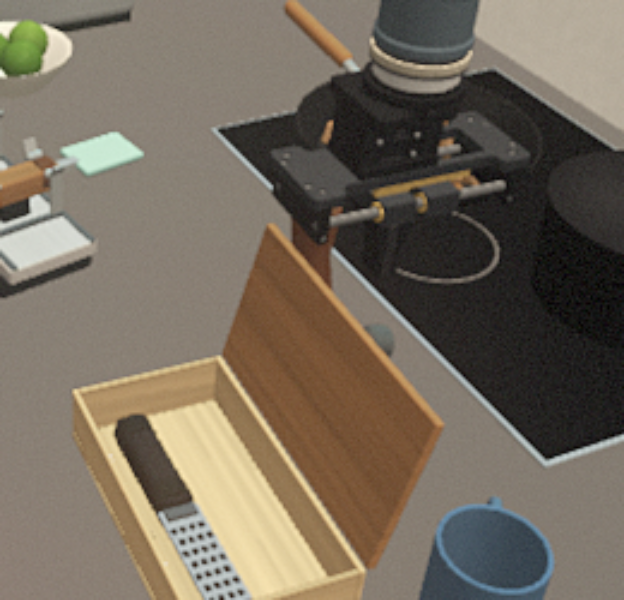

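The fingers at (385,260) are behind the lid, clear of the knob at (378,340), the mill and the mug. Pushing the lid slowly round its arc.

```bash
python3 -m handwheel '[{"xyz":[0,-18,0],"delta_rot":[0,0,0],"hand":1},{"xyz":[0,-35,0],"delta_rot":[0,0,0],"hand":1},{"xyz":[0,-48,-1],"delta_rot":[0,0,0],"hand":1},{"xyz":[0,-59,-2],"delta_rot":[0,0,0],"hand":1},{"xyz":[0,-70,-4],"delta_rot":[0,0,0],"hand":1}]'
python3 -m handwheel '[{"xyz":[0,-12,-1],"delta_rot":[0,0,0],"hand":1},{"xyz":[0,-23,-2],"delta_rot":[0,0,0],"hand":1},{"xyz":[0,-35,-1],"delta_rot":[0,0,0],"hand":1},{"xyz":[0,-46,1],"delta_rot":[0,0,0],"hand":1},{"xyz":[0,-57,3],"delta_rot":[0,0,0],"hand":1}]'
python3 -m handwheel '[{"xyz":[0,-11,4],"delta_rot":[0,0,0],"hand":1},{"xyz":[0,-21,9],"delta_rot":[0,0,0],"hand":1},{"xyz":[0,-31,15],"delta_rot":[0,0,0],"hand":1},{"xyz":[0,-40,22],"delta_rot":[0,0,0],"hand":1},{"xyz":[0,-49,30],"delta_rot":[0,0,0],"hand":1}]'
python3 - <<'E'
from h import *
b=vision.capture("side")[:,:,::-1]
cv2.imwrite("pics/lid2.png",cv2.resize(b[150:400,300:560],(624,600)))
s=bot.read_state();d=np.array(s['position'])-[.4875,-.247,0];a=np.radians(-2.6);print("box xy",d[0]*np.cos(a)+d[1]*np.sin(a),-d[0]*np.sin(a)+d[1]*np.cos(a),s['position'],s['opening'])
E
```

```text
time_s: 12.95
position: [0.6017, -0.1863, 0.1807]
tcp_rot: [[0.037, 0.999, 0.004], [0.999, -0.037, -0.001], [-0.001, 0.004, -1.0]]
force: [2.8, 1.2, 0.8]
opening: 0.003
grasp_force: 1.6
time_s: 13.58
position: [0.5428, -0.1839, 0.1762]
tcp_rot: [[0.037, 0.999, -0.001], [0.999, -0.037, 0.0], [0.0, -0.001, -1.0]]
force: [2.1, 0.9, -0.6]
opening: 0.008
grasp_force: 0.9
time_s: 14.2
position: [0.494, -0.1821, 0.1459]
tcp_rot: [[0.037, 0.999, -0.001], [0.999, -0.037, 0.0], [0.0, -0.001, -1.0]]
force: [-0.5, -0.2, 2.5]
opening: 0.002
grasp_force: 0.7
box xy 0.001616207195338522 0.06578009428473779 [ 0.49209853 -0.18136094  0.14477497] 0.0031066699913111064
```

View pics/lid2.png

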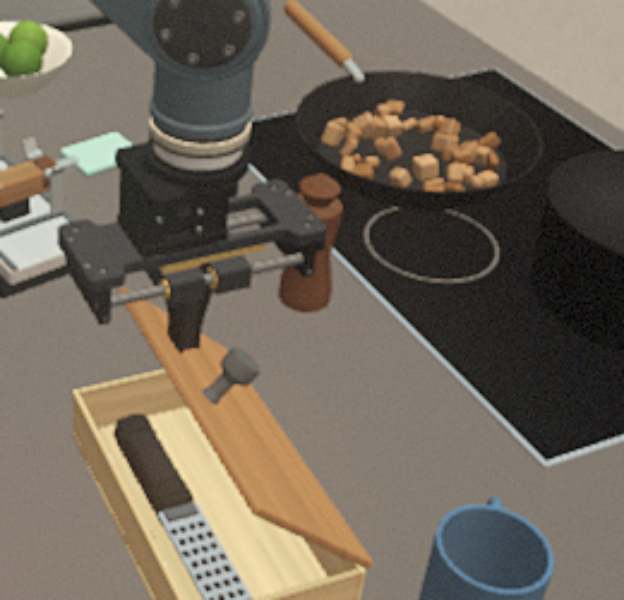

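The lid has come down to about 40° with the fingertips on its outer face beside the knob (185,340). Continuing down.

```bash
python3 -m handwheel '[{"xyz":[0,-7,9],"delta_rot":[0,0,0],"hand":1},{"xyz":[0,-14,18],"delta_rot":[0,0,0],"hand":1},{"xyz":[0,-20,28],"delta_rot":[0,0,0],"hand":1},{"xyz":[0,-24,39],"delta_rot":[0,0,0],"hand":1},{"xyz":[0,-28,50],"delta_rot":[0,0,0],"hand":1}]'
python3 -m handwheel '[{"xyz":[0,-2,6],"delta_rot":[0,0,0],"hand":1},{"xyz":[0,-3,12],"delta_rot":[0,0,0],"hand":1},{"xyz":[0,-4,16],"delta_rot":[0,0,0],"hand":1},{"xyz":[0,-4,20],"delta_rot":[0,0,0],"hand":1},{"xyz":[0,-4,20],"delta_rot":[0,0,0],"hand":1}]'
```

```text
time_s: 14.88
position: [0.4664, -0.181, 0.0957]
tcp_rot: [[0.037, 0.999, -0.001], [0.999, -0.037, 0.0], [0.0, -0.001, -1.0]]
force: [-0.4, 0.1, 1.2]
opening: 0.009
grasp_force: 0.5
time_s: 15.5
position: [0.463, -0.1811, 0.0764]
tcp_rot: [[0.037, 0.999, 0.0], [0.999, -0.037, -0.0], [-0.0, 0.0, -1.0]]
force: [-0.5, -0.2, -0.0]
opening: 0.007
grasp_force: 0.0
```

```bash
python3 -m handwheel '[{"xyz":[0,0,1],"delta_rot":[0,0,0],"hand":1},{"xyz":[0,0,2],"delta_rot":[0,0,0],"hand":1},{"xyz":[0,0,3],"delta_rot":[0,0,0],"hand":1},{"xyz":[0,0,4],"delta_rot":[0,0,0],"hand":1},{"xyz":[0,0,4],"delta_rot":[0,0,0],"hand":1}]'
```

```text
time_s: 16.12
position: [0.4629, -0.181, 0.0725]
tcp_rot: [[0.037, 0.999, 0.0], [0.999, -0.037, 0.0], [0.0, 0.0, -1.0]]
force: [-1.0, -0.5, -0.1]
opening: 0.001
grasp_force: 0.0
```

```bash
python3 -m handwheel '[{"xyz":[0,0,1],"delta_rot":[0,0,0],"hand":1},{"xyz":[0,0,2],"delta_rot":[0,0,0],"hand":1},{"xyz":[0,0,2],"delta_rot":[0,0,0],"hand":1},{"xyz":[0,0,2],"delta_rot":[0,0,0],"hand":1},{"xyz":[0,0,2],"delta_rot":[0,0,0],"hand":1}]'
```

```text
time_s: 16.75
position: [0.4629, -0.181, 0.0718]
tcp_rot: [[0.037, 0.999, 0.0], [0.999, -0.037, -0.0], [-0.0, 0.0, -1.0]]
force: [-1.5, 0.8, 12.3]
opening: 0.005
grasp_force: 5.9
```

The fingertips meet a hard stop at tip height 63.8 mm, which matches the closed lid's top face (63.5 mm). Retreating upwards.

```bash
python3 -m handwheel '[{"xyz":[0,0,-5],"delta_rot":[0,0,0],"hand":1},{"xyz":[0,0,-20],"delta_rot":[0,0,0],"hand":1},{"xyz":[0,0,-60],"delta_rot":[0,0,0],"hand":1},{"xyz":[0,0,-110],"delta_rot":[0,0,0],"hand":1},{"xyz":[0,0,-160],"delta_rot":[0,0,0],"hand":1}]'
python3 -m handwheel '[{"xyz":[0,0,-20],"delta_rot":[0,0,0],"hand":1},{"xyz":[0,0,-20],"delta_rot":[0,0,0],"hand":1},{"xyz":[0,0,-20],"delta_rot":[0,0,0],"hand":1},{"xyz":[0,0,-20],"delta_rot":[0,0,0],"hand":1},{"xyz":[0,0,-20],"delta_rot":[0,0,0],"hand":1}]'
python3 - <<'E'
from h import *
b=vision.capture("side")[:,:,::-1]
cv2.imwrite("pics/end.png",cv2.resize(b[150:440,230:560],(792,580)[:2] if 0 else (660,580)))
E
```

```text
time_s: 17.38
position: [0.4626, -0.1808, 0.2326]
tcp_rot: [[0.037, 0.999, 0.0], [0.999, -0.037, 0.0], [0.0, 0.0, -1.0]]
force: [1.6, -1.2, -0.4]
opening: 0.011
grasp_force: 0.0
time_s: 18.0
position: [0.4625, -0.1808, 0.2495]
tcp_rot: [[0.037, 0.999, -0.002], [0.999, -0.037, 0.001], [0.001, -0.002, -1.0]]
force: [-0.2, 0.5, 0.1]
opening: 0.008
grasp_force: 0.0
```

View pics/end.png

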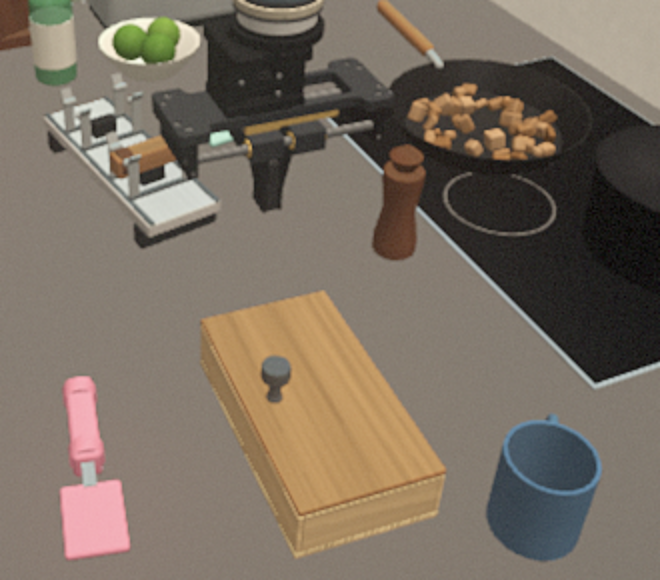

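The lid lies flat on the rim all round, the spatula is still clipped at (140,155), and the mill and mug are where they were. The robot is touching nothing, so I'm handing in.

```bash
python3 -c "
from rig import workorder
print(workorder.hand_in())"
```

```text
the job is handed in; nothing more can be done
None
```

The grater lies flat in the box with the lid closed over it, and the spatula, mill, mug and bottle were left alone; I handed the job in at about 18 s, and no verdict was returned.

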